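Point out the next glaze tile and clamp the pointer

ROBOT

A 6-joint arm with a two-finger parallel gripper is mounted at the origin on the work surface. World frame = base frame: x ahead of the robot, y to its left, z up, the work surface at z = 0. Lengths are in mm, angles in rad, forces in N, time in s.
With the tool pointing down it reaches from about 350 to 1000 mm from the base axis. Payload 7.1 kg.
Tool frame: the origin (TCP) lies between the finger pads; the fingertips stand 8 mm ahead of it and the grasp point (between the pads) lies 11 mm behind it; z points along the fingers, y is the line along which they close (so a half turn about z gives the same grasp; the last joint's range is limited). The gripper opens to 85 mm and grips with 20 to 120 N. Pads are 22 mm wide; open, the fingers measure 114 mm over their backs; the gripper's body (76 mm by 85 mm) begins 54 mm behind the grasp point. The pads swing forward as they close: fully open they stand 13 mm farther back than shut.
Start: joints at [1.102, 0.423, 1.63, -0, 1.089, -0.019], TCP at [271.708, 562.832, 239.319] pointing down, gripper open.
Joint ranges: [-3, 3], [-0.9, 2.11], [0.09, 2.58], [-1.31, 4.45], [0.11, 2.69], [-2.54, 2.54]. Speed limits (rad/s): [2.39, 2.39, 3.01, 3.14, 3.14, 3.14].

INTERFACE

Orientations are given as a rotation vector (axis times angle).
In Python, from station import * gives the robot as it stands. The module is installed in compiled form; this text tells all that it offers.
- The arm moves only by the tool jog_arm, never from a script. Its argument "increments" is a list of rows, each a list of 7 numbers: the turn, a rotation vector about the tool's x, y, z in units of 5 degrees (1.0 is 5 degrees), then the shift along the tool's x, y, z in mm, then the opening, from -1 (shut) to 1 (fully open). In form: [[wx, wy, wz, x, y, z, grip], ...]. A call has 1 to 20 rows; each row is the pose to reach, as a shift and turn from the pose commanded when the call began, along the tool's axes at that moment; what a row does not reach only later rows make up. A row lasts 1/8 s, in which the tool goes at most 62.5 mm and 10.7 degrees, less where a joint would pass 70% of its speed; a pose out of reach is approached as far as the arm can. A call with a gripper value outside its range is refused whole. The fingers move at their own pace and stop on an object; the grip force is fixed at half the most. Time passes only in rows, so rows that repeat a pose let the fingers close. It gives the time, the measured TCP pose, the force, the opening and the grip force at its end, in the units of the state.
- sense(): the state, without advancing time (a new reading comes with each control period).
- get_image(name): name is "scene" or "side" or "wrist"; returns a dict with "img" (384x512x3 uint8, red, green, blue), "vfov" (degrees; the focal length in pixels is half the picture's height over the tangent of half this angle, whatever the lens; pixels are square), "cx", "cy" (the principal point, pixels), "k1" (the pictures are not rectified: a ray, as slopes to the right and down, at radius r is drawn at 1 + k1 r^2 times it, then the intrinsics apply), "world_to_cam" (4x4, takes a point from world to camera coordinates). Camera axes: x right, y down, z forward; pixel columns grow to the right and rows downward; lengths in mm; the calibration is good to about 2 mm. A picture is of the moment at which its call begins. There is no depth.
- hand_in(): hands the job in; it is judged then, once.
The state is a dict: "time_s": time; "joints": joint angles; "joint_vel": joint speeds; "joint_efforts": joint torques, N m; "eef_pos": TCP position; "tool_rot": TCP orientation; "wrist_force": force on the tool from outside, world axes, zero at the start; "moment": the same for the moment, N m; "finger_gap": finger opening in mm; "grip_force": force on a finger pad.
Only numpy, scipy, OpenCV 4.12 (cv2) and the standard library are available. Lean on these libraries where they do the work, as an engineer would, in place of code of your own. Each camera call takes 0.05 s, during which the arm holds its last target. There are 200 camera calls.

TASK

Mark the tallest tile in the oak holder: with a fingertip, gently push the steel pointer's arm round until it points at the middle of that tile, and only then push the dark clamp lever above it round until it rests at its stop pin, pointing back towards the robot. Leave the pointer on the tile. Pinch and lift nothing, and leave the tiles and everything else standing where they are.

Things in the scene. Friction and masses are not known exactly. Their poses are not given: they have to be found in the camera images.
- holder: Fixed oak tile holder, 250 (its x, away from the robot) by 300 (its y, left) by 40 mm high, turned a little about the vertical. Origin: centre of its underside. Near part: flat deck, 40 mm high. Far part: two rows of five slots at x = 80 and 105, y = -90, -45, 0, 45, 90 mm; the tiles stand in the nearer row at y = -90, 0, 90. Upright post at x = -45, y = 0, 85 high.
- pointer (a joint): Angle (rad) of the steel pointer about the post: 0 = along the holder's +x, straight away at the middle tile; positive = counter-clockwise from above (to the left, +y). Range -1.6 to 1.6; it starts parked to the left at 1.1 to 1.5. Light friction (about 1 N at 65 mm from the post); it stays where it is left. No spring, no clicks.
- pointer_hub (a point): Point on the post's axis at mid-height of the pointer arm, 55 mm above the slab; its x axis runs along the pointer to the tip. The arm is a steel bar 10 mm wide and 16 mm high, its underside 47 mm above the slab (7 mm above the deck), ending in an arrow-shaped tip 24 mm wide; the round hub is 32 mm across.
- pointer_tip (a point): The point of the pointer, 95 mm from the post's axis, 55 mm above the slab, about 25 mm short of the middle tile when pointing at it.
- clamp (a joint): Angle (rad) of the dark steel clamp lever above the pointer on the same post: 0 = open, along the holder's -y (right); it grows clockwise seen from above; at 1.57 it rests at its stop and points along -x, straight back towards the robot: closed. Starts at 0.15 to 0.5. Light friction (about 1.5 N at 60 mm); stays where it is left and does not drag the pointer.
- clamp_tip (a point): Centre of the round end (16 mm across, 64 to 84 mm above the slab) of the clamp lever, 72 mm from the post's axis. The lever's bar is 9 mm wide, from 67 to 79 mm above the slab. Below it is clear down to the deck.
- stop_pin (a point): Top of the thin upright pin, 8 mm thick, 78 mm above the slab, that marks the stop of the closed clamp lever; on the holder at x = -85, y = 9.5 mm, on the left of the closed lever.
- tile_tall: The tallest of three iron-red glaze test tiles: 8 (x) by 36 (y) by 80 mm high, standing loose in an 18 mm deep slot (its top 102 mm above the slab). Origin: centre of its lower edge, 22 mm above the slab. It may be in any of the three places. The pointer points at it when the line of the pointer passes its middle.
- tile_short_a: Short iron-red tile, 8 by 36 by 50 mm high, in a slot like the tall one (top 72 mm above the slab). Bystander. Origin: centre of its lower edge.
- tile_short_b: Another short tile, the same as tile_short_a. Bystander.
- pigment_cup: Small white porcelain pigment cup, 34 across and 24 high, standing on the right-hand side of the holder's deck. Bystander. Origin: centre of its underside. (sizes in mm)
- jar: Closed amber glass jar with a dark cap, 64 across and about 85 high, on the slab to the right of the holder. Bystander. Origin: centre of its underside. (sizes in mm)
- saucer: White porcelain saucer, 110 across and 20 high, on the slab to the left of the holder. Bystander. Origin: centre of its underside. (sizes in mm)
- tweezers: Stainless tweezers, 125 long and 10 high, lying on the slab to the right of the holder. Bystander. Origin: middle, underside. (sizes in mm)
- brush: Glaze brush, about 180 long, lying on the slab to the left of the holder. Bystander. Origin: middle, underside. (sizes in mm)
- pestle_cup: Blue porcelain cup, 68 across and 45 high, on the slab to the far left. Bystander. Origin: centre of its underside. (sizes in mm)
Things that resemble listed ones, but are neither listed nor needed, are in the scene too. What is shaped like the tile_tall but pink or purple is not meant.

How it is judged:
By the outcome, as a careful person would: the job done as asked, in the order asked, and still so for the second after the job is handed in, with the robot touching nothing.
It also fails if it takes over 53 s, if anything falls off the work surface, if the arm or the gripper's body presses on something with over 40 N, if the wrist force passes 120 N, or if a joint passes its speed limit or range.

## Working session

There is one attempt and no reset: what is moved stays moved. The work goes in short steps, Python scripts to look and compute and a tool call to move; the robot and the scene stay as the last step left them, time stands still between calls to the robot, and variables do not carry over. Pictures are saved under pics/ and viewed, at most 10 in all, crops included, and the job is handed in when it is done.

Besides the shell and the picture viewer there is one more tool, called after ">>>" as name([rows], argument=value, ...), one row to a line, values as JSON. jog_arm: Moves the arm, as the interface text tells. Its arguments: {"type":"object","properties":{"increments":{"type":"array","items":{"type":"array","items":{"type":"number"}}}},"required":["increments"]}

```bash
mkdir -p pics; cat > h.py <<'E'
from station import *
import numpy as np, cv2, pickle
from scipy.spatial.transform import Rotation as R
def snap(n,f):
    d=get_image(n); pickle.dump(d,open(f'pics/{f}.pkl','wb'))
    cv2.imwrite(f'pics/{f}.png',d['img'][:,:,::-1]); return d
def load(f): return pickle.load(open(f'pics/{f}.pkl','rb'))
def K(d):
    f=d['img'].shape[0]/2/np.tan(np.radians(d['vfov'])/2)
    return np.array([[f,0,d['cx']],[0,f,d['cy']],[0,0,1.]]),np.array([d['k1'],0,0,0.])
def proj(d,P):
    k,D=K(d);T=np.array(d['world_to_cam']);P=np.atleast_2d(np.float64(P))
    return cv2.projectPoints(P,cv2.Rodrigues(T[:3,:3])[0],T[:3,3],k,D)[0].reshape(-1,2)
def ray(d,uv):
    k,D=K(d);T=np.array(d['world_to_cam'])
    s=cv2.undistortPoints(np.float64([[uv]]),k,D)[0,0]
    return -T[:3,:3].T@T[:3,3], T[:3,:3].T@np.r_[s,1]
def atz(d,uv,z):
    c,r=ray(d,uv); return c+r*(z-c[2])/r[2]
E
python3 - <<'E'
from h import *
a=[snap(n,n+'0')['img'] for n in('scene','side')]
s=sense();print(s['eef_pos'],s['tool_rot'],s['time_s'],s['finger_gap'])
for n in('scene0','side0'):
    d=load(n);print(ray(d,(256,192)),d['k1'],d['vfov'])
E
```

```text
[271.49936955 562.40193383 238.59907898] [-7.00552222e-01 -3.06214665e+00  2.16777046e-03] 0.1 85.38300015020846
(array([1295.09359648,  426.89246743,  888.02254857]), array([-0.59295923, -0.36026991, -0.72042067])) 0.009358583600676798 45.77707791356613
(array([ 515.23933351, -594.16952539,  557.78648744]), array([ 0.08790096,  0.77654237, -0.6239913 ])) -0.016665548042019914 51.58036015351076
```

View pics/scene0.png

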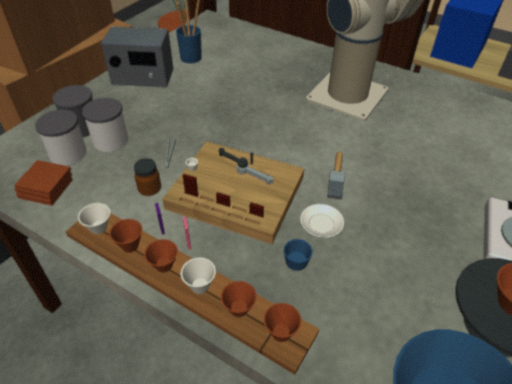

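View pics/side0.png

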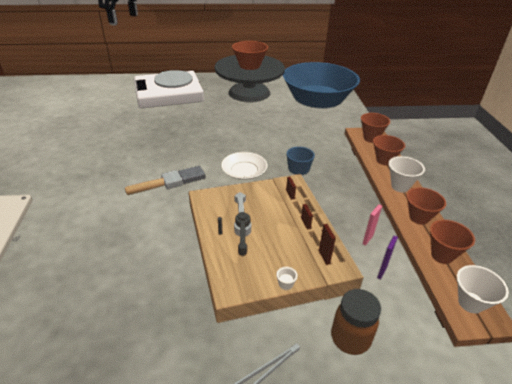

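The scene view shows the holder, with tiles at (190,185), (224,200) and (257,211). In the side view the same tiles are at (327,245), (307,216) and (291,188). The pink and purple tiles stand off the holder at (187,232)/(160,218). The tallest red one is on the robot's right. I'll enlarge both views to measure and confirm.

```bash
python3 - <<'E'
from h import *
a=load('scene0')['img'][140:245,155:312]; b=load('side0')['img'][170:318,180:362]
cv2.imwrite('pics/c1.png',cv2.resize(a,None,fx=5,fy=5,interpolation=2)[:,:,::-1])
cv2.imwrite('pics/c2.png',cv2.resize(b,None,fx=4,fy=4,interpolation=2)[:,:,::-1])
E
```

```text
(no output)
```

View pics/c1.png

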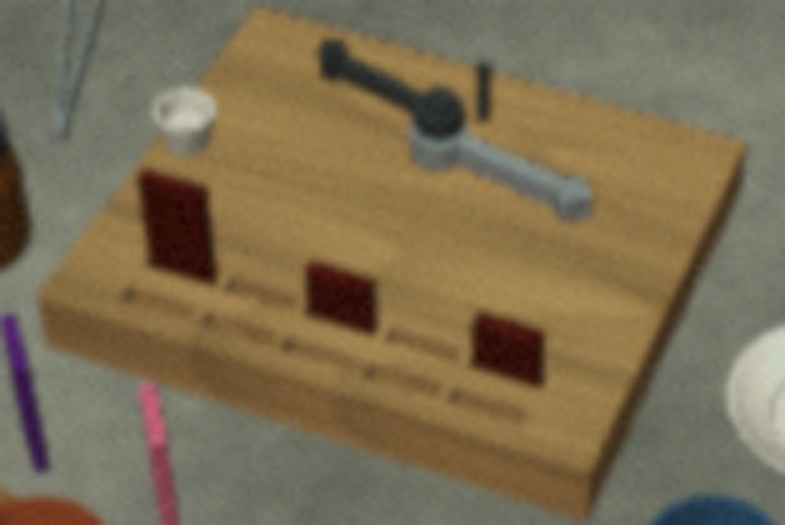

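View pics/c2.png

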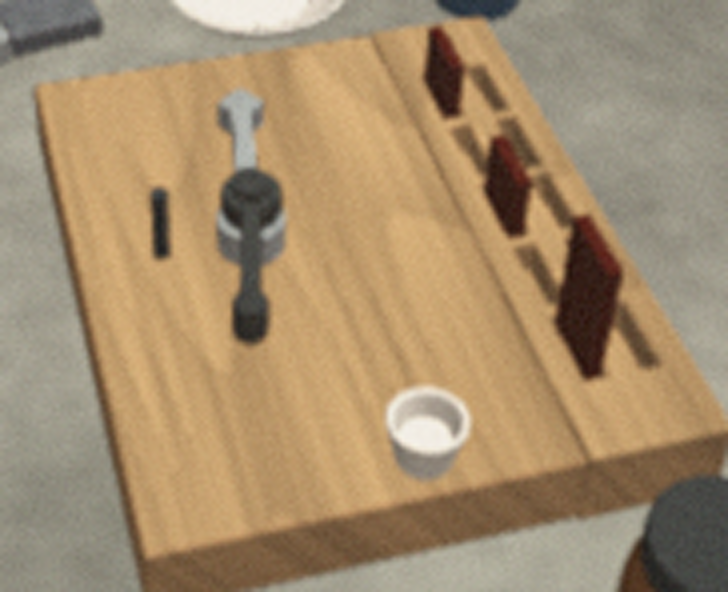

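Confirmed: the tallest red tile is at scene (190,185) and side (327,245), in the robot's right-hand slot (y=-90). The pointer lies to the left with its tip at scene (273,180). The clamp lever points right with its tip at scene (221,151). The pink and purple tiles lie off the holder.

```bash
cat > fit.py <<'E'
from h import *
from scipy.optimize import least_squares as ls
A,B=load('scene0'),load('side0')
ua=lambda p:(np.float64(p)+.5)/5-.5+[155,140]
ub=lambda p:(np.float64(p)+.5)/4-.5+[180,170]
c=np.array([[-125,-150],[-125,150],[125,150],[125,-150]])
pa=ua([(258,8),(745,147),(590,478),(40,300)]); pb=ub([(145,558),(38,88),(485,18),(725,432)])
def W(q,P):
    P=np.atleast_2d(np.float64(P)); return P@R.from_euler('z',q[2]).as_matrix().T+[q[0],q[1],0]
def res(q):
    P=W(q,np.c_[c,np.full(4,q[3])]); return np.r_[proj(A,P)-pa,proj(B,P)-pb].ravel()
s=ls(res,[550,0,0,40]);q=s.x;print('holder',q.round(3),s.fun.round(1))
pt=lambda t:W(q,[-45+92*np.cos(t),92*np.sin(t),60])
def inter(u,v):
    (c1,r1),(c2,r2)=ray(A,u),ray(B,v)
    t=np.linalg.lstsq(np.c_[r1,-r2],c2-c1,rcond=None)[0]; return (c1+r1*t[0]+c2+r2*t[1])/2, np.linalg.norm(c1+r1*t[0]-c2-r2*t[1])
def H(P): return (np.array(P)-[q[0],q[1],0])@R.from_euler('z',q[2]).as_matrix()
for n,u,v in [('post',(440,100),(252,183)),('ptip',(577,190),(240,103)),('cltip',(333,50),(250,302)),('pin',(484,66),(160,190)),('talltop',(178,182),(601,248)),('midtop',(343,272),(516,163)),('lefttop',(510,324),(447,50)),('cup',(184,103),(428,415))]:
    P,e=inter(ua(u),ub(v));h=H(P);print(n,P.round(1),h.round(1),round(e,1),'ang',np.arctan2(h[1],h[0]+45).round(3))
E
python3 fit.py
```

```text
holder [ 5.96553e+02 -5.91580e+01  1.75000e-01  3.62080e+01] [ 0.1  0.4  1.1 -0.   0.2  0.1 -0.2  0.1 -0.7  0.1 -0.7 -0.6 -0.4  0.7
  1.8  0.3]
post [551.8 -68.3  83.3] [-45.7  -1.2  83.3] 0.9 ang -2.064
ptip [551.3  16.2  60.9] [-31.5  82.1  60.9] 1.5 ang 1.407
cltip [ 546.9 -139.9   81.6] [-62.9 -70.9  81.6] 0.7 ang -1.819
pin [511.3 -66.   78.9] [-85.2   8.1  78.9] 0.3 ang 2.943
talltop [ 690.4 -134.7  100.1] [ 79.3 -90.6 100.1] 4.6 ang -0.63
midtop [675.1 -47.1  71.2] [79.4 -1.8 71.2] 4.8 ang -0.014
lefttop [658.   41.1  70.4] [78.  88.1 70.4] 2.2 ang 0.622
cup [ 613.4 -191.9   67.5] [  -6.4 -133.6   67.5] 0.7 ang -1.29
```

```bash
cat >> h.py <<'E'
post=np.array([551.5,-68.5]); YAW=.175
def rows(poses):
    "poses: (x,y,z,world angle of tool y deg), tool down -> increment rows from the pose now"
    s=sense();R0=R.from_rotvec(s['tool_rot']);p0=np.array(s['eef_pos'])
    y0=R0.as_matrix()[:,1];print('now',p0.round(1),'yang',np.degrees(np.arctan2(y0[1],y0[0])).round(1),'F',np.round(s['wrist_force'],1),'gap',round(s['finger_gap'],1),'t',s['time_s'])
    for x,y,z,a in poses:
        a=np.radians(a);Y=np.array([np.cos(a),np.sin(a),0]);Z=np.array([0,0,-1.])
        Rt=R.from_matrix(np.c_[np.cross(Y,Z),Y,Z]);w=(R0.inv()*Rt).as_rotvec(degrees=True)/5
        d=R0.inv().apply(np.array([x,y,z])-p0);print([*[float(v) for v in w.round(2)],*[float(v) for v in d.round(1)],-1])
def fing(theta,r=58,off=16,z=62):
    "finger pose beside the pointer at holder angle theta (ccw side)"
    t=theta+YAW;u=np.array([np.cos(t),np.sin(t)]);n=np.array([-u[1],u[0]])
    return (*(post+r*u+off*n),z,np.degrees(t))
E
python3 -c "
from h import *
rows([fing(1.407,off=45,z=150),fing(1.407,off=45,z=80)])"
```

```text
now [271.5 562.4 238.6] yang 64.2 F [-0.1 -0.5  0.1] gap 85.4 t 0.1
[-0.02, -0.0, -5.28, -460.4, -414.3, 89.2, -1]
[-0.02, -0.0, -5.28, -460.4, -414.2, 159.2, -1]
```

>>> jog_arm([
  [0,0,-5.3,-460,-414,60,-1],
  [0,0,-5.3,-460,-414,60,-1],
  [0,0,-5.3,-460,-414,60,-1],
  [0,0,-5.3,-460,-414,60,-1],
  [0,0,-5.3,-460,-414,60,-1],
  [0,0,-5.3,-460,-414,60,-1],
  [0,0,-5.3,-460,-414,60,-1],
  [0,0,-5.3,-460,-414,60,-1],
  [0,0,-5.3,-460,-414,60,-1],
  [0,0,-5.3,-460,-414,60,-1],
  [0,0,-5.3,-460,-414,60,-1],
  [0,0,-5.3,-460,-414,60,-1],
  [0,0,-5.3,-460,-414,90,-1],
  [0,0,-5.3,-460,-414,130,-1],
  [0,0,-5.3,-460,-414,159,-1],
  [0,0,-5.3,-460,-414,159,-1],
  [0,0,-5.3,-460,-414,159,-1],
])

```text
time_s: 2.22
eef_pos: [506.3, -9.1, 81.2]
tool_rot: [-0.022, 3.141, -0.0]
wrist_force: [0.1, -1.0, 0.2]
finger_gap: 0.2
grip_force: 0.0
```

```bash
python3 - <<'E'
from h import *
d=snap('side','side1'); print(proj(d,[551.5,-68.5,85]),K(d)[0][0,0])
p=np.array(sense()['eef_pos']); print(proj(d,[p,p-[0,0,8]]), proj(d,[*[p[0],p[1]],40]))
cv2.imwrite('pics/c3.png',cv2.resize(d['img'][110:270,170:330],None,fx=3.75,fy=3.75,interpolation=2)[:,:,::-1])
rows([fing(1.407,off=30),fing(1.407,off=30,z=62)])
E
```

```text
[[242.27072634 214.61493711]] 397.3448565690655
[[216.55255931 196.07611056]
 [216.7083439  199.33222856]] [[217.34085368 212.53486519]]
now [506.7  -9.3  81.6] yang 90.8 F [ 0.6 -1.1 -0.2] gap 0.0 t 2.275
[-0.0, 0.02, 0.03, -14.1, -1.7, 19.6, -1]
[-0.0, 0.02, 0.03, -14.1, -1.7, 19.6, -1]
```

View pics/c3.png

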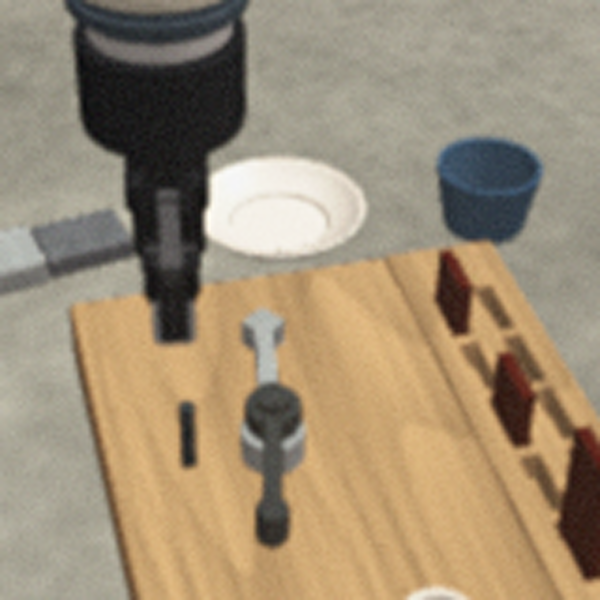

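The shut fingertip bottom is at side (217,201), matching TCP-8 mm, and the finger is about 22 mm wide. It is clear of the arm, so I'll lower it and push along an arc.

```bash
python3 - <<'E'
from h import *
rows([fing(1.407,off=30,z=60),fing(1.407,off=18,z=60)]+[fing(t,off=16,z=60) for t in [*np.arange(1.33,-.4,-.13),-.42,-.47,-.5]])
E
```

```text
now [506.7  -9.3  81.6] yang 90.8 F [ 0.6 -1.1 -0.2] gap 0.0 t 2.275
[-0.0, 0.02, 0.03, -14.1, -1.7, 21.6, -1]
[-0.0, 0.02, 0.03, -26.1, -1.8, 21.6, -1]
[-0.0, 0.02, 0.91, -32.6, -0.7, 21.6, -1]
[0.0, 0.02, 2.4, -40.4, 0.3, 21.6, -1]
[0.0, 0.02, 3.89, -48.2, 0.2, 21.7, -1]
[0.0, 0.02, 5.38, -55.9, -0.8, 21.7, -1]
[0.01, 0.02, 6.87, -63.5, -2.9, 21.7, -1]
[0.01, 0.02, 8.36, -70.7, -5.9, 21.7, -1]
[0.01, 0.02, 9.85, -77.4, -9.8, 21.7, -1]
[0.01, 0.02, 11.34, -83.6, -14.6, 21.7, -1]
[0.01, 0.02, 12.83, -89.2, -20.1, 21.7, -1]
[0.01, 0.02, 14.32, -93.9, -26.3, 21.7, -1]
[0.01, 0.02, 15.81, -97.8, -33.1, 21.8, -1]
[0.02, 0.02, 17.3, -100.9, -40.3, 21.8, -1]
[0.02, 0.02, 18.79, -102.9, -47.8, 21.8, -1]
[0.02, 0.02, 20.28, -104.0, -55.6, 21.8, -1]
[0.02, 0.02, 20.97, -104.1, -59.2, 21.8, -1]
[0.02, 0.02, 21.54, -104.1, -62.2, 21.8, -1]
[0.02, 0.02, 21.88, -104.0, -64.0, 21.8, -1]
```

>>> jog_arm([
  [0,0,0,-10,-1.7,21.6,-1],
  [0,0,0,-22,-1.7,21.6,-1],
  [0,0,0.9,-32.6,-0.7,21.6,-1],
  [0,0,2.4,-40.4,0.3,21.6,-1],
  [0,0,3.9,-48.2,0.2,21.6,-1],
  [0,0,5.4,-55.9,-0.8,21.6,-1],
  [0,0,6.9,-63.5,-2.9,21.6,-1],
  [0,0,8.4,-70.7,-5.9,21.6,-1],
  [0,0,9.9,-77.4,-9.8,21.6,-1],
  [0,0,11.3,-83.6,-14.6,21.6,-1],
  [0,0,12.8,-89.2,-20.1,21.6,-1],
  [0,0,14.3,-93.9,-26.3,21.6,-1],
  [0,0,15.8,-97.8,-33.1,21.6,-1],
  [0,0,17.3,-100.9,-40.3,21.6,-1],
  [0,0,18.8,-102.9,-47.8,21.6,-1],
  [0,0,20.3,-104,-55.6,21.6,-1],
  [0,0,21,-104.1,-59.2,21.6,-1],
  [0,0,21.5,-104.1,-62.2,21.6,-1],
  [0,0,21.9,-104,-64,21.6,-1],
  [0,0,21.9,-104,-64,21.6,-1],
])

```text
time_s: 4.78
eef_pos: [611.5, -72.7, 59.7]
tool_rot: [2.553, 1.829, 0.002]
wrist_force: [-0.3, -0.1, 0.8]
finger_gap: 0.1
grip_force: 0.2
```

```bash
python3 - <<'E'
from h import *
d=snap('scene','scene2');e=snap('side','side2')
a=cv2.resize(d['img'][140:220,170:290],None,fx=5,fy=5,interpolation=2); b=cv2.resize(e['img'][160:300,190:350],None,fx=4,fy=4,interpolation=2)
cv2.imwrite('pics/c4.png',cv2.resize(np.vstack([np.pad(a,((0,0),(0,40),(0,0))),b]),None,fx=.625,fy=.625,interpolation=3)[:,:,::-1])
rows([fing(-.5,z=60)]);print(sense()['joints'])
E
```

```text
now [611.2 -72.6  59.3] yang -18.7 F [0.2 0.6 1.1] gap -0.3 t 4.875
[0.01, -0.0, -0.02, 0.9, 0.1, -0.7, -1]
[-1.37624626e-01  6.51728267e-01  1.74044085e+00 -3.38169428e-06
  7.48430609e-01  1.89372015e-01]
```

View pics/c4.png

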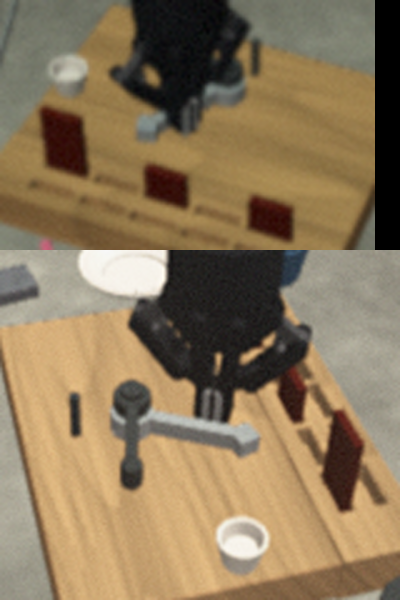

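```bash
python3 - <<'E'
from h import *
e=load('side2')
P=atz(e,(292.6,234.5),58)[:2];v=P-post;print(P,np.hypot(*v),np.arctan2(v[1],v[0])-YAW)
for t in(-.45,-.5,-.55):
  a=t+YAW;print(t,(proj(e,[*(post+95*np.array([np.cos(a),np.sin(a)])),55])-[190,160])*2.5+[0,250])
rows([fing(t,z=60) for t in(-.53,-.56,-.58,-.6)]+[fing(-.58,off=45,z=60),fing(-.58,off=45,z=200)])
E
```

```text
[639.69361249 -97.13738706] 92.72655078667829 -0.48896998319266155
-0.45 [[259.95624285 436.22865393]]
-0.5 [[259.06890133 440.8010142 ]]
-0.55 [[257.84235854 445.35904265]]
now [611.2 -72.6  59.3] yang -18.7 F [0.2 0.6 1.1] gap -0.3 t 4.875
[0.01, -0.0, 0.32, -0.9, 0.5, -0.7, -1]
[0.01, -0.0, 0.66, -2.7, 0.9, -0.7, -1]
[0.01, -0.0, 0.89, -3.8, 1.2, -0.7, -1]
[0.01, -0.0, 1.12, -5.0, 1.4, -0.7, -1]
[0.01, -0.0, 0.89, 25.1, 3.4, -0.7, -1]
[0.01, -0.0, 0.89, 25.1, 3.6, -140.7, -1]
```

>>> jog_arm([
  [0,0,0.3,-0.9,0.5,-0.7,-1],
  [0,0,0.7,-2.7,0.9,-0.7,-1],
  [0,0,0.9,-3.8,1.2,-0.7,-1],
  [0,0,1.2,-5.4,1.4,-0.7,-1],
  [0,0,1.2,-5.4,1.4,-0.7,-1],
  [0,0,1.2,-5.4,1.4,-0.7,-1],
  [0,0,0.9,10,2,-0.7,-1],
  [0,0,0.9,25,3,-0.7,-1],
  [0,0,0,25,3,-60,-1],
  [0,0,0,60,0,-110,-1],
  [0,0,0,120,0,-150,-1],
  [0,0,0,150,0,-150,-1],
  [0,0,0,150,0,-150,-1],
])

```text
time_s: 6.5
eef_pos: [660.1, 73.1, 209.8]
tool_rot: [2.549, 1.834, 0.004]
wrist_force: [-0.7, -1.4, -0.6]
finger_gap: 0.0
grip_force: 0.0
```

```bash
python3 - <<'E'
from h import *
d=snap('scene','scene3');e=snap('side','side3')
a=cv2.resize(d['img'][140:210,180:280],None,fx=6,fy=6,interpolation=2); b=cv2.resize(e['img'][200:265,215:315],None,fx=6,fy=6,interpolation=2)
for im,D,o in((a,d,(180,140)),(b,e,(215,200))):
  for t in(-.56,-.624,-.69):
    w=t+YAW
    for r in (95,110): 
      q=(proj(D,[*(post+r*np.array([np.cos(w),np.sin(w)])),63])[0]-o+.5)*6-.5
      cv2.circle(im,(int(q[0]),int(q[1])),1,(255,255,0) if t==-.624 else (255,0,255),-1)
cv2.imwrite('pics/c5.png',np.vstack([a,b])[:600,:,::-1]) if 0 else cv2.imwrite('pics/c5.png',cv2.resize(np.hstack([a,b[:420] if b.shape[0]>420 else np.pad(b,((0,420-b.shape[0]),(0,0),(0,0)))]),(800,280),interpolation=3)[:,:,::-1])
print(sense()['eef_pos'])
E
```

```text
[658.53448555  70.23703365 208.23403332]
```

View pics/c5.png

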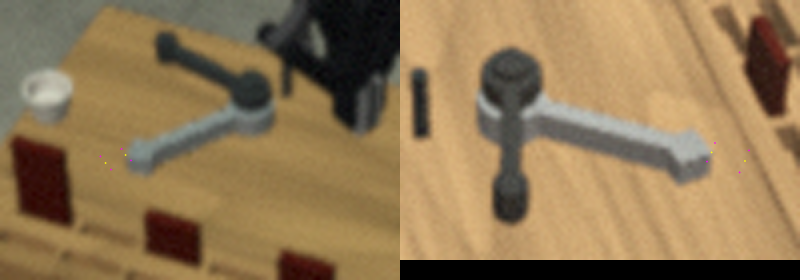

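```bash
cat > ang.py <<'E'
from h import *
from scipy.optimize import differential_evolution as de
def run(files,clampz=None):
  for f in files:
    d=load(f);im=cv2.GaussianBlur(d['img'],(0,0),.6);hsv=cv2.cvtColor(im,cv2.COLOR_RGB2HSV).astype(int)
    m=((hsv[...,1]<60)&(hsv[...,2]>75)).astype(np.uint8)
    S=6
    def mask(p):
        t=p[0]+YAW;u=np.array([np.cos(t),np.sin(t)]);n=np.array([-u[1],u[0]]);o=post+p[1:3];M=np.zeros((384*2,512*2),np.uint8)
        for poly in([(22,5),(22,-5),(76,-5),(76,5)],[(74,12),(74,-12),(83,-12),(95,0),(83,12)]):
            P=[[*(o+r*u+w*n),z] for r,w in poly for z in(47,63)]
            q=((proj(d,P)+.5)*2-.5)
            cv2.fillConvexPoly(M,np.int32(cv2.convexHull(np.float32(q))*16).round(),1,shift=4)
        return M
    # region of interest: near the arm, beyond the hub
    t=-.62+YAW;u=np.array([np.cos(t),np.sin(t)])
    roi=np.zeros((384,512),np.uint8);n=np.array([-u[1],u[0]])
    P=[[*(post+r*u+w*n),55] for r,w in((30,30),(30,-30),(120,-40),(120,40))]
    cv2.fillConvexPoly(roi,np.int32(proj(d,P)).reshape(-1,1,2),1)
    m2=cv2.resize(m*roi,None,fx=2,fy=2,interpolation=0);r2=cv2.resize(roi,None,fx=2,fy=2,interpolation=0)
    def cost(p):
        M=mask(p)*r2;return -(M&m2).sum()/max((M|m2).sum(),1)
    for b in (.3,3):
        s=de(cost,[(-.75,-.45),(-b,b),(-b,b)],seed=1,maxiter=25,popsize=12,tol=1e-4,polish=False);print(f,b,s.x.round(3),round(s.fun,3))
if __name__=='__main__':
    import sys;run(sys.argv[1:])
E
python3 ang.py scene3 side3
```

```text
scene3 0.3 [-0.45   0.282  0.264] 1.8502250826188116e+16
scene3 3 [-0.451  2.983  2.962] 1.6923618416247296e+16
side3 0.3 [-0.75   0.046 -0.279] 8628037452623738.0
side3 3 [-0.75  -2.929 -2.968] 7866415383245011.0ang.py:22: RuntimeWarning: overflow encountered in scalar negative
  M=mask(p)*r2;return -(M&m2).sum()/max((M|m2).sum(),1)
```

```bash
sed -i 's|return -(M&m2).sum()/max((M|return -float((M\&m2).sum())/max(float((M|; s#|m2).sum(),1)#|m2).sum()),1)#' ang.py; grep -n "return -" ang.py; python3 ang.py scene3 side3
```

```text
22:        M=mask(p)*r2;return -float((M&m2).sum())/max(float((M|m2).sum()),1)
scene3 0.3 [-0.613 -0.162  0.06 ] -0.752
scene3 3 [-0.62  -2.837 -0.319] -0.772
side3 0.3 [-0.585 -0.254  0.276] -0.797
side3 3 [-0.623 -1.172  2.642] -0.807
```

```bash
cat >> h.py <<'E'
def cl(c,r=50,off=15.5,z=68):
    x,y,z,a=fing(-np.pi/2-c,r,off,z); return x,y,z,a+180
E
python3 - <<'E'
from h import *
rows([cl(.25,off=34,z=180),cl(.25,off=34)])
E
```

```text
now [658.5  70.2 208.2] yang -18.7 F [-0.8 -0.3  0.9] gap -0.2 t 6.6
[-0.01, -0.0, -20.87, -205.7, -11.6, 28.4, -1]
[-0.01, -0.0, -20.87, -205.6, -11.5, 140.4, -1]
```

>>> jog_arm([
  [0,0,-20.9,-205,-11.5,28,-1],
  [0,0,-20.9,-205,-11.5,28,-1],
  [0,0,-20.9,-205,-11.5,28,-1],
  [0,0,-20.9,-205,-11.5,28,-1],
  [0,0,-20.9,-205,-11.5,28,-1],
  [0,0,-20.9,-205,-11.5,28,-1],
  [0,0,-20.9,-205,-11.5,28,-1],
  [0,0,-20.9,-205,-11.5,28,-1],
  [0,0,-20.9,-205,-11.5,28,-1],
  [0,0,-20.9,-205,-11.5,28,-1],
  [0,0,-20.9,-205,-11.5,28,-1],
  [0,0,-20.9,-205,-11.5,28,-1],
  [0,0,-20.9,-205,-11.5,70,-1],
  [0,0,-20.9,-205,-11.5,110,-1],
  [0,0,-20.9,-205,-11.5,130,-1],
  [0,0,-20.9,-205,-11.5,140,-1],
  [0,0,-20.9,-205,-11.5,140,-1],
])

```text
time_s: 8.72
eef_pos: [582.4, -121.1, 68.8]
tool_rot: [-0.118, -3.139, -0.0]
wrist_force: [-0.9, -1.2, 0.5]
finger_gap: 0.0
grip_force: 0.0
```

```bash
python3 - <<'E'
from h import *
rows([cl(.25,off=24)]+[cl(c) for c in [.25,*np.arange(.35,1.4,.1),1.43,1.47,1.5]])
d=snap('side','side4')
cv2.imwrite('pics/c6.png',cv2.resize(d['img'][150:290,190:330],None,fx=4,fy=4,interpolation=2)[:,:,::-1])
E
```

```text
now [ 582.4 -121.1   68.8] yang 85.7 F [-0.9 -1.2  0.5] gap 0.0 t 8.725
[0.0, -0.0, -0.0, 10.7, 0.1, 0.8, -1]
[0.0, -0.0, -0.0, 19.2, 0.1, 0.8, -1]
[0.0, -0.0, 1.15, 24.3, -1.2, 0.8, -1]
[0.0, -0.0, 2.29, 29.5, -1.9, 0.8, -1]
[0.0, -0.0, 3.44, 34.7, -2.2, 0.8, -1]
[0.0, -0.0, 4.58, 39.9, -1.9, 0.8, -1]
[0.0, -0.0, 5.73, 45.1, -1.2, 0.8, -1]
[0.0, -0.0, 6.88, 50.2, 0.1, 0.8, -1]
[0.0, -0.0, 8.02, 55.1, 1.9, 0.8, -1]
[-0.0, -0.0, 9.17, 59.8, 4.2, 0.8, -1]
[-0.0, -0.0, 10.31, 64.3, 6.9, 0.8, -1]
[-0.0, -0.0, 11.46, 68.4, 10.1, 0.8, -1]
[-0.0, -0.0, 12.6, 72.3, 13.6, 0.8, -1]
[-0.0, -0.0, 13.52, 75.1, 16.8, 0.8, -1]
[-0.0, -0.0, 13.98, 76.4, 18.4, 0.8, -1]
[-0.0, -0.0, 14.32, 77.3, 19.7, 0.8, -1]
```

View pics/c6.png

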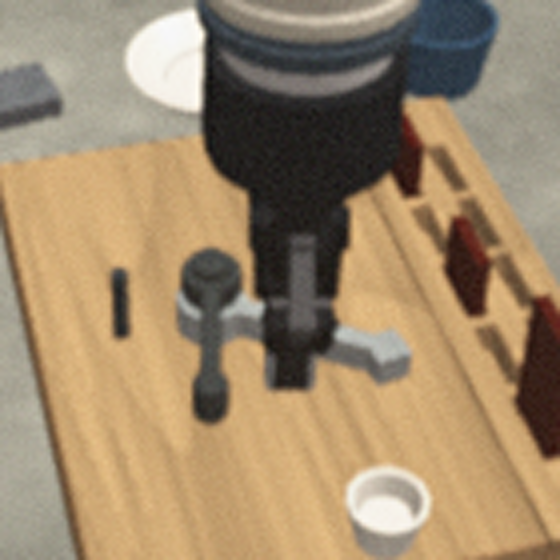

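The fingertip is at side (262,244), between the clamp lever at (242,240) and the pointer at (285,238), and touches neither. Now I'll push the lever round.

>>> jog_arm([
  [0,0,0,10.7,0,0.8,-1],
  [0,0,0,19,0,0.8,-1],
  [0,0,1.2,24.3,-1.2,0.8,-1],
  [0,0,2.3,29.5,-1.9,0.8,-1],
  [0,0,3.4,34.7,-2.2,0.8,-1],
  [0,0,4.6,39.9,-1.9,0.8,-1],
  [0,0,5.7,45.1,-1.2,0.8,-1],
  [0,0,6.9,50.2,0.1,0.8,-1],
  [0,0,8,55.1,1.9,0.8,-1],
  [0,0,9.2,59.8,4.2,0.8,-1],
  [0,0,10.3,64.3,6.9,0.8,-1],
  [0,0,11.5,68.4,10.1,0.8,-1],
  [0,0,12.6,72.3,13.6,0.8,-1],
  [0,0,13.5,75.1,16.8,0.8,-1],
  [0,0,14,76.4,18.4,0.8,-1],
  [0,0,14.3,77.3,19.7,0.8,-1],
  [0,0,14.3,77.3,19.7,0.8,-1],
])

```text
time_s: 10.9
eef_pos: [506.5, -95.7, 68.3]
tool_rot: [1.928, 2.479, 0.0]
wrist_force: [0.9, -1.2, 1.0]
finger_gap: 0.3
grip_force: 0.7
```

```bash
python3 - <<'E'
from h import *
rows([cl(c) for c in [1.53,1.55,1.57,1.59,1.61]])
E
```

```text
now [506.5 -95.7  68.3] yang 14.2 F [ 0.9 -1.2  1. ] gap 0.3 t 10.9
[0.01, 0.0, 0.38, 1.4, -0.2, 0.3, -1]
[0.01, 0.0, 0.61, 2.5, -0.4, 0.3, -1]
[0.01, 0.0, 0.83, 3.5, -0.7, 0.3, -1]
[0.01, 0.0, 1.06, 4.5, -0.9, 0.3, -1]
[0.01, 0.0, 1.29, 5.5, -1.1, 0.3, -1]
```

>>> jog_arm([
  [0,0,0.4,1.4,-0.2,0.3,-1],
  [0,0,0.6,2.5,-0.4,0.3,-1],
  [0,0,0.8,3.5,-0.7,0.3,-1],
  [0,0,0.8,3.5,-0.7,0.3,-1],
  [0,0,0.8,3.5,-0.7,0.3,-1],
])

```text
time_s: 11.52
eef_pos: [505.2, -92.9, 67.6]
tool_rot: [2.014, 2.41, -0.0]
wrist_force: [-0.1, -5.1, 1.2]
finger_gap: 0.1
grip_force: 2.5
```

>>> jog_arm([
  [0,0,0,0.5,0,0,-1],
  [0,0,0,1,0,0,-1],
  [0,0,0,1,0,0,-1],
])

```text
time_s: 11.9
eef_pos: [505.2, -92.7, 67.6]
tool_rot: [2.013, 2.41, -0.001]
wrist_force: [-0.3, -10.8, 0.1]
finger_gap: -0.0
grip_force: 5.5
```

The force rises to 11 N with no further motion, so the lever is at its stop. I'll retract and check.

>>> jog_arm([
  [0,0,0,-3,0,0,-1],
  [0,0,0,-15,0,0,-1],
  [0,0,0,-25,0,0,-1],
  [0,0,0,-25,0,-40,-1],
  [0,0,0,-25,0,-90,-1],
  [0,0,0,-25,-40,-140,-1],
  [0,0,0,0,-90,-150,-1],
  [0,0,0,50,-110,-150,-1],
  [0,0,0,100,-110,-150,-1],
  [0,0,0,150,-110,-150,-1],
  [0,0,0,180,-110,-150,-1],
  [0,0,0,180,-110,-150,-1],
  [0,0,0,180,-110,-150,-1],
])

```text
time_s: 13.52
eef_pos: [364.8, 65.7, 217.7]
tool_rot: [2.014, 2.411, -0.0]
wrist_force: [-0.1, 0.2, 0.3]
finger_gap: -0.4
grip_force: 0.0
```

```bash
python3 - <<'E'
from h import *
d=snap('scene','scene5');e=snap('side','side5')
a=cv2.resize(d['img'][135:235,150:300],(600,400),interpolation=2)[:300]; b=cv2.resize(e['img'][165:315,185:360],(350,300),interpolation=2)
cv2.imwrite('pics/c7.png',np.vstack([a,np.pad(b,((0,0),(0,250),(0,0)))])[:,:,::-1])
s=sense();print(s['eef_pos'],s['time_s'],s['wrist_force'])
E
python3 ang.py scene5 side5
```

```text
[364.84828546  65.37545168 217.61324297] 13.625 [-0.24161694 -0.1576738  -0.75577794]
scene5 0.3 [-0.613 -0.162  0.06 ] -0.747
scene5 3 [-0.632 -2.664  0.219] -0.766
side5 0.3 [-0.585 -0.254  0.282] -0.798
side5 3 [-0.628 -0.985  2.975] -0.809
```

View pics/c7.png

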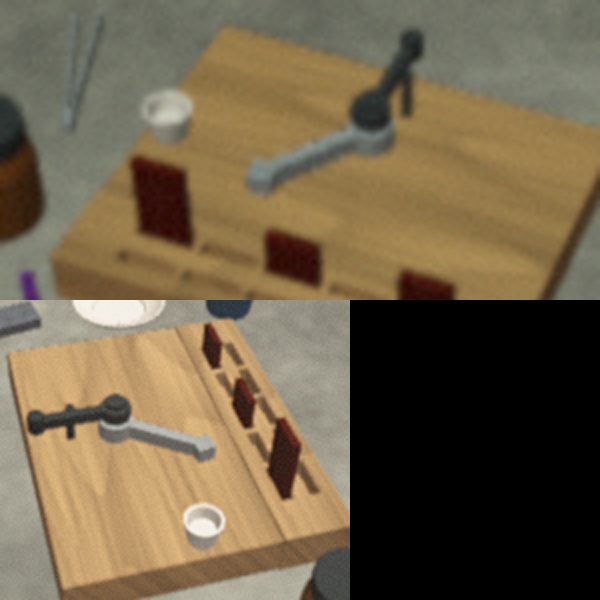

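The clamp lever lies against the stop pin at side (220,222) and points back at the robot. The pointer (tip at side (288,240)) has not moved and aims at the middle of the tall tile: about -0.61 rad against -0.62. All tiles and the cup are still standing, and the robot touches nothing.

```bash
python3 -c "
from station import *
print(hand_in())"
```

```text
the job is handed in; nothing more can be done
None
```

The pointer is on the middle of the tallest tile (right-hand slot, about -0.61 rad against a target of -0.62), the clamp lever was then pushed round to its stop pin, and the job was handed in after about 14 s of robot time with nothing else disturbed.

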